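# Open the die chest's spring gate and hold it wide

## Robot

A 6-joint arm with a two-finger parallel gripper is mounted at the origin on the work surface. World frame = base frame: x ahead of the robot, y to its left, z up, the work surface at z = 0. Lengths are in mm, angles in degrees, forces in N, time in s.
With the tool pointing down it reaches from about 325 to 850 mm from the base axis. Payload 15.5 kg.
Tool frame: the origin (TCP) lies on the centre line of the jaws, within the pads' length; the fingertips stand 8 mm ahead of it and the grasp point (between the pads) lies 11 mm behind it; z points along the fingers, x is the direction in which the jaws open and shut, and the axes are right-handed (so a half turn about z gives the same grasp; the last joint's range is limited). The gripper opens to 91 mm and grips with 3 to 60 N. Pads are 32 mm wide; open, the fingers measure 118 mm over their backs; the gripper's body (76 mm by 178 mm) begins 60 mm behind the grasp point.
Start: joints at [-73.482, 28.281, 77.091, -0, 74.628, -5.472], TCP at [234.03, -579.531, 221.915] pointing down, gripper open.
Joint ranges: [-166.48, 166.48], [-47.26, 123.95], [12.59, 153.08], [-70.14, 250.14], [6.76, 159.57], [-176.63, 176.63]. Speed limits (degrees/s): [108.29, 108.29, 147.25, 172.46, 172.46, 172.46].

## Interface

Orientations are given as a 3x3 rotation matrix whose columns are the frame's x, y, z axes.
In Python, from station import bot gives the robot as it stands.
- The arm moves only by the shell command python3 -m handwheel 'ROWS'. ROWS is JSON, a list of rows, each an object of numbers: "fingers": the opening in per cent of the stroke, from 0 (shut) to 100 (fully open); "dx", "dy", "dz": the shift along the tool's x, y, z in mm; "turn": the turn about the tool's z in rad. In form: [{"fingers": .., "dx": .., "dy": .., "dz": .., "turn": ..}, ...]. A call has exactly 8 rows; each row shifts and turns the commanded pose from where the row before left it, along the tool's axes as they then stand; what a row does not reach is not made up. A row lasts 1/10 s, in which the tool goes at most 50 mm and 8.59 degrees, less where a joint would pass 70% of its speed; a pose out of reach is approached as far as the arm can. A call is refused whole if a number of a shift passes 50 or a number of a turn 0.15, either way. A call with a gripper value outside its range is refused whole. The fingers move at their own pace and stop on an object; the grip force is fixed at half the most. Time passes only in rows, so rows that do not move let the fingers close, or fill a call up. It gives the time, the measured TCP pose, the force and the opening at its end, in the units of the state.
- bot.sense(): the state, without advancing time (a new reading comes with each control period).
- bot.get_image(name): name is "scene" or "top" or "wrist"; returns a dict with "image" (400x640x3 uint8, red, green, blue), "range_z" (400x640 float32, mm along the optical axis (not along the pixel's ray), 0 where there is no reading), "camera_matrix" (3x3 intrinsics, pixels), "R" (3x3) and "t" (3): a world point X has camera coordinates R X + t; the wrist camera has in their place "hand_eye" (4x4, takes a point from camera to tool coordinates, whose origin is the TCP and whose axes are the tool frame's). Camera axes: x right, y down, z forward; pixel columns grow to the right and rows downward; lengths in mm; the calibration is good to about 2 mm. A picture is of the moment at which its call begins: read the wrist's pose just before it.
- bot.hand_in(): hands the job in, once; it reports no verdict.
The state is a dict: "t": time; "joint_positions": joint angles; "qd": joint speeds; "tau": joint torques, N m; "tool_pos": TCP position; "orientation": TCP orientation; "wrist_force": force on the tool from outside, world axes, zero at the start; "moment": the same for the moment, N m; "finger_gap": finger opening in mm.
Only numpy, scipy, OpenCV 4.12 (cv2) and the standard library are available. Lean on these libraries where they do the work, as an engineer would, in place of code of your own. Each camera call takes 0.05 s, during which the arm holds its last target. There are 200 camera calls.

## Task

The rivet drawer of the die chest was left out after refilling and stands in the gate's swing: first push it fully home. Then squeeze the gate's two catches on the column top, the front one first and the rear one after it, each pinched between its sliding tab and its fixed rest until the tab stops. Finally take the round post on the gate, swing the gate out past its click as wide as it goes, and finish while still holding it there (a spring pulls it shut, so do not let go); leave the other things on the bench alone.

Things in the scene. Friction and masses are not known exactly. Their poses are not given: they have to be found in the camera images.
- chest: brown steel chest fixed to the bench. Origin on the bench top (z=0) under the gate's hinge pin; x to the chest's back (away from the robot), y to the drawer side (left seen from the robot). Chest frame, mm: column x -22..190, y -250..-135, top z 90; open pen behind gate y -135..12, walls to z 90; drawer bay y 12..140, top z 84; foot plate 6 high at x -70..10, y -50..12; hinge pin to z 110
- drawer (a joint): 0 fully home, grows as the drawer slides out to the chest's -x; starts 0.045 to 0.075 m out, stop 0.09. About 3 N friction, stays where left. Front panel 121 mm wide (chest y 15..137 mm), z 13..76 mm, its face at chest x -6 mm when home. Left out, it blocks the gate from opening wide
- drawer_lip (a point): middle of the front face of the drawer's steel pull lip (60 mm wide along y, 15 mm high, standing 14 mm proud of the drawer front); at chest x -20, y 76, z 47.5 mm when home
- front_catch (a joint): travel of the front catch's sliding tab: 0 latched, 0.014 m fully squeezed (the stop); its bolt clears the gate from 0.011 on. Moves toward -y of the chest, about 6 N friction, no spring: it stays where left
- front_tab (a point): on the front catch's sliding tab, an upright steel plate 22 mm (x) by 5 mm (y) by 40 mm tall on the column top, z 90..130; the point is on its centre line, 25 mm above the column top. At chest x 30, y -162.5, z 115 mm when latched
- front_rest: fixed rest of the front catch, upright plate 22 mm (x) by 6 mm (y) by 40 mm tall, facing the sliding tab; origin at the middle of its foot, chest x 30, y -203, z 90 mm. Outside width over tab and rest: 46 mm latched, 32 mm squeezed
- rear_catch (a joint): as front_catch, for the rear catch (farther from the robot); 0 latched, 0.014 m fully squeezed, clear from 0.011 on
- rear_tab (a point): as front_tab, on the rear catch; chest x 100, y -162.5, z 115 mm when latched
- rear_rest: as front_rest, for the rear catch; origin at chest x 100, y -203, z 90 mm
- gate_swing (a joint): low barred steel gate, 130 mm from hinge axis to free end, z 18..100 mm. 0 shut; grows as the free end swings toward the robot and round to the drawer side (clockwise from above); stop 1.95 rad. A spring pulls it shut (2 N at the post shut, 5 N wide open); click at 1.1 to 1.4 rad, about 4 N more; let go, it swings shut. Opens only with both catches squeezed
- gate: the gate's frame: origin on the hinge axis at z = 0, its -y points along the gate to the free end, z up (equal to the chest's frame when shut). Its handle is a round upright steel post on the top rail, 16 mm diameter, z 100..165 mm, 105 mm from the hinge axis; in the chest's frame the post is at x = -105 sin(gate_swing), y = -105 cos(gate_swing) mm
- post_grip (a point): point on the axis of the gate's round handle post at z = 142 mm (42 mm above the gate's top rail, 23 mm below the post's top): where to grip it
- glue_bottle: white bottle, 64 mm diameter, 150 mm tall, bystander; origin under its centre
- mallet: hammer lying on the bench, bystander; origin under its middle, handle along its -x
- square: steel angle square, blades 220 and 120 mm by 25 by 5 mm, lying on the dark cutting slab (20 mm high), bystander; origin under the middle of the long blade

How it is judged:
By the outcome, as a careful person would: the job done as asked, in the order asked, and still so for the second after the job is handed in, while the arm keeps its last pose, push and grip.
It also fails if it takes over 72 s, if anything falls off the work surface, if the arm or the gripper's body presses on something with over 40 N, if the wrist force passes 120 N, or if a joint passes its speed limit or range.

## Working session

There is one attempt and no reset: what is moved stays moved. The work goes in short steps, Python scripts to look and compute and a shell command to move; the robot and the scene stay as the last step left them, time stands still between calls to the robot, and variables do not carry over. Pictures are saved under pics/ and viewed, about 8 in all and at most 12, crops included, and the job is handed in when it is done.

```bash
mkdir -p pics; cat > h.py <<'E'
import numpy as np, cv2
from station import bot
def grab(n,f=None):
    s=bot.sense(); d=bot.get_image(n); d['s']=s
    if f: cv2.imwrite('pics/'+f,d['image'][:,:,::-1])
    K=np.array(d['camera_matrix']);
    if n=='wrist':
        H=np.array(d['hand_eye']);T=np.eye(4);T[:3,:3]=s['orientation'];T[:3,3]=s['tool_pos'];M=T@H
    else:
        M=np.eye(4);R=np.array(d['R']);M[:3,:3]=R.T;M[:3,3]=-R.T@np.array(d['t'])
    d['M']=M;d['K']=K
    v,u=np.mgrid[:400,:640];z=d['range_z']
    P=np.stack([(u-K[0,2])/K[0,0]*z,(v-K[1,2])/K[1,1]*z,z],-1)
    d['P']=P@M[:3,:3].T+M[:3,3]
    return d
def ray(d,u,v,h):
    K,M=d['K'],d['M'];r=M[:3,:3]@np.array([(u-K[0,2])/K[0,0],(v-K[1,2])/K[1,1],1])
    c=M[:3,3];return c+r*(h-c[2])/r[2]
E
python3 - <<'E'
from h import *
s=bot.sense();print(s)
for n in('scene','top'):
    d=grab(n,n+'1.png');print(n,d['M'].round(2).tolist(),d['K'].tolist())
    np.save('pics/%sP.npy'%n,d['P'])
E
```

```text
{'t': 0.0, 'joint_positions': array([-7.34823095e+01,  2.83145327e+01,  7.71263493e+01,  1.90193292e-03,
        7.46276514e+01, -5.47183436e+00]), 'qd': array([ 0.04876262,  0.06504546,  0.00278264, -0.02982527, -0.05650352,
       -0.00389671]), 'tau': array([-2.95586669e-04, -8.78831220e+01, -3.81863236e+01,  7.07231322e-02,
        5.32570900e-02, -1.27552757e-04]), 'tool_pos': array([ 233.93355123, -579.18382448,  221.34669322]), 'orientation': array([[ 3.74428713e-01, -9.27255651e-01, -3.09387610e-04],
       [-9.27254942e-01, -3.74428813e-01,  1.15587071e-03],
       [-1.18763129e-03, -1.45909993e-04, -9.99999284e-01]]), 'wrist_force': array([-0.1100275 ,  0.64722076,  0.27678126]), 'moment': array([ 0.00593063, -0.04799767,  0.00551937]), 'finger_gap': 91.08281525664941}
scene [[0.12, 0.59, -0.8, 1357.43], [0.99, -0.07, 0.1, -184.97], [0.01, -0.81, -0.59, 714.28], [0.0, 0.0, 0.0, 1.0]] [[471.2519223618133, 0.0, 320.94060675909554], [0.0, 471.2519223618133, 199.25931640949855], [0.0, 0.0, 1.0]]
top [[-0.02, -0.99, 0.13, 415.91], [-1.0, 0.02, -0.03, -78.48], [0.02, -0.13, -0.99, 1079.83], [0.0, 0.0, 0.0, 1.0]] [[464.845603175406, 0.0, 322.292259793312], [0.0, 464.845603175406, 187.86791961048428], [0.0, 0.0, 1.0]]
```

View pics/top1.png

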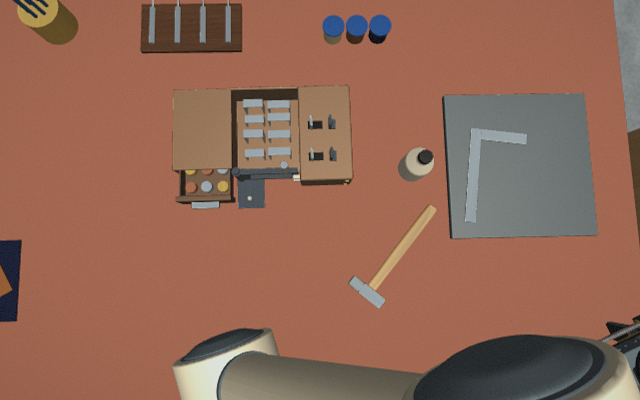

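View pics/scene1.png

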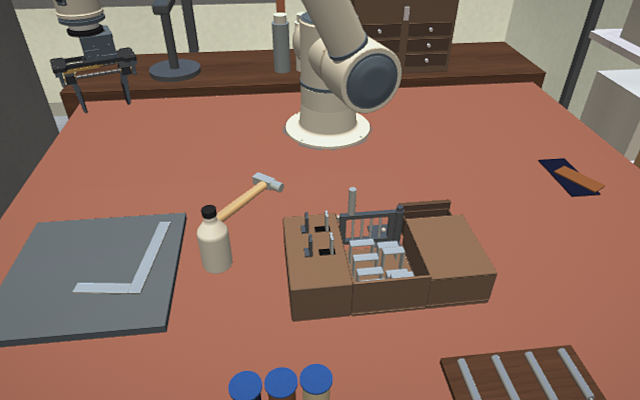

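Top view: chest at u 173–352, v 86–185. The gate runs along v≈172 with its post at about (284,166), and the drawer lip is at about (205,205). The catches are at (322,156) front and (322,122) rear; bottle, mallet and square stand to the right. The scene view shows the same from behind, with the post at (352,200).

```bash
python3 - <<'E'
from h import *
P=np.load('pics/topP.npy');S=np.load('pics/sceneP.npy')
def reg(P,u0,u1,v0,v1):
    Q=P[v0:v1,u0:u1].reshape(-1,3);return Q
A=reg(P,165,360,80,215)
for nm,Q,lo,hi in(('col',reg(P,300,360,80,195),85,95),('bay',reg(P,168,234,80,175),78,90)):
    q=Q[(Q[:,2]>lo)&(Q[:,2]<hi)]
    r=cv2.minAreaRect(q[:,:2].astype(np.float32));print(nm,len(q),np.median(q[:,2]),r)
q=reg(P,275,292,155,180);q=q[q[:,2]>120];print('post top view',len(q),q.mean(0),q.max(0))
q=reg(S,343,361,180,225);q=q[(q[:,2]>110)&(q[:,2]<180)];print('post scene',len(q),np.median(q,0),q.max(0))
q=reg(P,300,345,105,170);q=q[q[:,2]>115];
lab=np.round(q).astype(int);
_,l,c=cv2.kmeans(q[:,:3].astype(np.float32),4,None,(3,50,.1),10,2)
print('tabs',c,np.bincount(l.ravel()),q[:,2].max())
q=reg(S,290,345,205,262);q=q[(q[:,2]>98)&(q[:,2]<140)]
_,l,c=cv2.kmeans(q.astype(np.float32),4,None,(3,50,.1),10,2)
print('tabs scene',c,np.bincount(l.ravel()),q[:,2].max())
q=reg(P,185,225,196,212);q=q[(q[:,2]>42)&(q[:,2]<62)];print('lip',len(q),q.min(0),q.max(0),np.median(q,0))
im=cv2.imread('pics/top1.png');cv2.imwrite('pics/crop.png',cv2.resize(im[75:215,165:365],None,fx=4,fy=4,interpolation=2))
E
```

```text
col 4600 89.97744032606761 ((667.44873046875, -116.47703552246094), (113.27749633789062, 213.5933837890625), 88.9495620727539)
bay 4736 84.07581657729088 ((681.5740966796875, 151.89459228515625), (180.44171142578125, 132.83482360839844), 0.18600831925868988)
post top view 76 [578.83666361 -28.5946966  168.293488  ] [ 589.99958901  -20.16571982 1079.8311373 ]
post scene 180 [589.22491508 -27.38913734 142.26855807] [593.40042496 -18.59514382 167.00680204]
tabs [[ 683.19073  -124.19944   128.90346 ]
 [ 415.90866   -78.47991  1079.8312  ]
 [ 612.69604  -104.85533   128.89236 ]
 [ 680.9305    -83.981895  128.59305 ]] [36  5 69 33] 1079.8311373020138
tabs scene [[ 618.80536  -124.665535  118.40516 ]
 [ 688.7342    -83.52281   117.30109 ]
 [ 614.69116   -79.008606  114.819466]
 [ 689.1921   -123.77498   118.31797 ]] [62 67 73 71] 130.94913676714282
lip 211 [509.99605871 115.17720032  43.3856709 ] [524.85887259 198.17074345  61.27163822] [517.58911113 152.63119554  54.42394045]
```

View pics/crop.png

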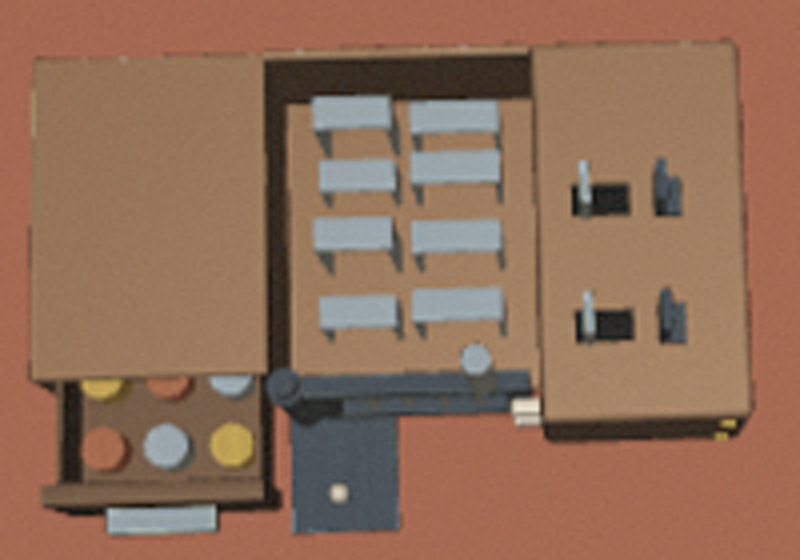

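```bash
python3 -m handwheel '[{"fingers":0,"dx":0,"dy":0,"dz":0,"turn":0.126},{"fingers":0,"dx":0,"dy":0,"dz":0,"turn":0.126},{"fingers":0,"dx":0,"dy":0,"dz":0,"turn":0.126},{"fingers":0,"dx":-30,"dy":-35,"dz":0,"turn":0},{"fingers":0,"dx":-30,"dy":-35,"dz":0,"turn":0},{"fingers":0,"dx":-30,"dy":-35,"dz":0,"turn":0},{"fingers":0,"dx":-30,"dy":-35,"dz":0,"turn":0},{"fingers":0,"dx":-30,"dy":-35,"dz":0,"turn":0}]'
```

```text
t: 0.9
tool_pos: [409.2, -427.0, 221.7]
orientation: [[0.006, -1.0, -0.0], [-1.0, -0.006, 0.0], [-0.0, 0.0, -1.0]]
wrist_force: [1.0, -0.6, 0.2]
finger_gap: 30.4
```

```bash
python3 -m handwheel '[{"fingers":0,"dx":-45,"dy":-10,"dz":0,"turn":0},{"fingers":0,"dx":-45,"dy":-10,"dz":0,"turn":0},{"fingers":0,"dx":-45,"dy":-10,"dz":0,"turn":0},{"fingers":0,"dx":-45,"dy":-10,"dz":0,"turn":0},{"fingers":0,"dx":-45,"dy":0,"dz":0,"turn":0},{"fingers":0,"dx":-45,"dy":0,"dz":0,"turn":0},{"fingers":0,"dx":-45,"dy":0,"dz":0,"turn":0},{"fingers":0,"dx":-45,"dy":0,"dz":0,"turn":0}]'
```

```text
t: 1.7
tool_pos: [445.6, -66.6, 221.8]
orientation: [[0.006, -1.0, -0.0], [-1.0, -0.006, 0.0], [-0.0, 0.0, -1.0]]
wrist_force: [1.5, 1.0, 0.4]
finger_gap: 0.5
```

```bash
python3 -m handwheel '[{"fingers":0,"dx":-45,"dy":-4,"dz":0,"turn":0},{"fingers":0,"dx":-45,"dy":-4,"dz":0,"turn":0},{"fingers":0,"dx":-45,"dy":-4,"dz":0,"turn":0},{"fingers":0,"dx":-45,"dy":0,"dz":0,"turn":0},{"fingers":0,"dx":-38,"dy":0,"dz":0,"turn":0},{"fingers":0,"dx":0,"dy":0,"dz":30,"turn":0},{"fingers":0,"dx":0,"dy":0,"dz":45,"turn":0},{"fingers":0,"dx":0,"dy":0,"dz":45,"turn":0}]'
```

```text
t: 2.5
tool_pos: [457.0, 150.3, 101.0]
orientation: [[0.007, -1.0, 0.002], [-1.0, -0.007, 0.0], [-0.0, -0.002, -1.0]]
wrist_force: [0.7, 0.5, 0.1]
finger_gap: 0.5
```

```bash
python3 -m handwheel '[{"fingers":0,"dx":0,"dy":0,"dz":30,"turn":0},{"fingers":0,"dx":0,"dy":0,"dz":24,"turn":0},{"fingers":0,"dx":0,"dy":0,"dz":0,"turn":0},{"fingers":0,"dx":0,"dy":-8,"dz":0,"turn":0},{"fingers":0,"dx":0,"dy":-8,"dz":0,"turn":0},{"fingers":0,"dx":0,"dy":-8,"dz":0,"turn":0},{"fingers":0,"dx":0,"dy":-8,"dz":0,"turn":0},{"fingers":0,"dx":0,"dy":-8,"dz":0,"turn":0}]'; python3 - <<'E'
from h import *
d=grab('top','push.png');im=d['image'][140:260,160:320,::-1];cv2.imwrite('pics/pushc.png',cv2.resize(im,None,fx=4,fy=4))
E
```

```text
t: 3.3
tool_pos: [497.5, 150.0, 48.4]
orientation: [[0.006, -1.0, 0.0], [-1.0, -0.006, 0.0], [-0.0, -0.0, -1.0]]
wrist_force: [-3.4, 0.3, 2.5]
finger_gap: 0.5
```

View pics/pushc.png

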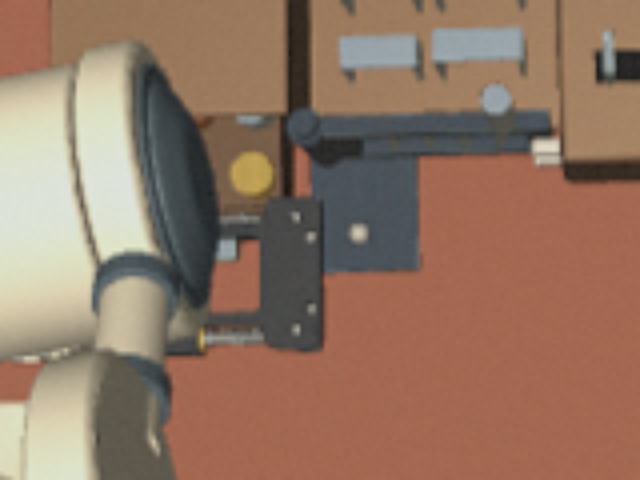

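The crop shows the gripper body over the drawer front, with the fingers on the lip. Force is −3.4 N, so the drawer is moving. I'll push on.

```bash
python3 -m handwheel '[{"fingers":0,"dx":0,"dy":-7,"dz":0,"turn":0},{"fingers":0,"dx":0,"dy":-7,"dz":0,"turn":0},{"fingers":0,"dx":0,"dy":-7,"dz":0,"turn":0},{"fingers":0,"dx":0,"dy":-7,"dz":0,"turn":0},{"fingers":0,"dx":0,"dy":-6,"dz":0,"turn":0},{"fingers":0,"dx":0,"dy":-5,"dz":0,"turn":0},{"fingers":0,"dx":0,"dy":-3,"dz":0,"turn":0},{"fingers":0,"dx":0,"dy":0,"dz":0,"turn":0}]'
```

```text
t: 4.15
tool_pos: [539.4, 150.2, 47.9]
orientation: [[0.006, -1.0, 0.001], [-1.0, -0.006, 0.0], [-0.0, -0.001, -1.0]]
wrist_force: [-0.5, 0.2, 0.1]
finger_gap: 0.3
```

```bash
python3 -m handwheel '[{"fingers":0,"dx":0,"dy":-1,"dz":0,"turn":0},{"fingers":0,"dx":0,"dy":-1,"dz":0,"turn":0},{"fingers":0,"dx":0,"dy":-1,"dz":0,"turn":0},{"fingers":0,"dx":0,"dy":-1,"dz":0,"turn":0},{"fingers":0,"dx":0,"dy":0,"dz":0,"turn":0},{"fingers":0,"dx":0,"dy":0,"dz":0,"turn":0},{"fingers":0,"dx":0,"dy":0,"dz":0,"turn":0},{"fingers":0,"dx":0,"dy":0,"dz":0,"turn":0}]'
```

```text
t: 4.95
tool_pos: [542.8, 150.3, 47.9]
orientation: [[0.006, -1.0, -0.0], [-1.0, -0.006, -0.0], [0.0, 0.0, -1.0]]
wrist_force: [-2.0, 0.2, 0.2]
finger_gap: 0.5
```

```bash
python3 -m handwheel '[{"fingers":0,"dx":0,"dy":-1,"dz":0,"turn":0},{"fingers":0,"dx":0,"dy":-1,"dz":0,"turn":0},{"fingers":0,"dx":0,"dy":-1,"dz":0,"turn":0},{"fingers":0,"dx":0,"dy":-1,"dz":0,"turn":0},{"fingers":0,"dx":0,"dy":0,"dz":0,"turn":0},{"fingers":0,"dx":0,"dy":0,"dz":0,"turn":0},{"fingers":0,"dx":0,"dy":0,"dz":0,"turn":0},{"fingers":0,"dx":0,"dy":0,"dz":0,"turn":0}]'
```

```text
t: 5.75
tool_pos: [543.0, 150.2, 47.6]
orientation: [[0.006, -1.0, -0.007], [-1.0, -0.006, -0.001], [0.001, 0.007, -1.0]]
wrist_force: [-21.7, 1.1, 14.6]
finger_gap: 0.6
```

Hard stop at x = 543 with 21.7 N, so the drawer is home. Next I back off, rise and go over the catches for a wrist view.

```bash
python3 -m handwheel '[{"fingers":0,"dx":0,"dy":10,"dz":0,"turn":0},{"fingers":0,"dx":0,"dy":25,"dz":0,"turn":0},{"fingers":0,"dx":0,"dy":0,"dz":-30,"turn":0},{"fingers":50,"dx":0,"dy":0,"dz":-45,"turn":0},{"fingers":100,"dx":0,"dy":0,"dz":-45,"turn":0},{"fingers":100,"dx":0,"dy":0,"dz":-45,"turn":0},{"fingers":100,"dx":30,"dy":-10,"dz":-10,"turn":0},{"fingers":100,"dx":40,"dy":-10,"dz":0,"turn":0}]'
```

```text
t: 6.55
tool_pos: [534.0, 80.6, 225.7]
orientation: [[0.008, -1.0, 0.006], [-1.0, -0.008, 0.0], [-0.0, -0.006, -1.0]]
wrist_force: [-0.2, -0.1, -0.5]
finger_gap: 37.7
```

```bash
python3 -m handwheel '[{"fingers":100,"dx":40,"dy":-10,"dz":0,"turn":0},{"fingers":100,"dx":40,"dy":-10,"dz":0,"turn":0},{"fingers":100,"dx":40,"dy":-10,"dz":0,"turn":0},{"fingers":100,"dx":40,"dy":-10,"dz":0,"turn":0},{"fingers":100,"dx":34,"dy":-20,"dz":0,"turn":0},{"fingers":100,"dx":0,"dy":-20,"dz":0,"turn":0},{"fingers":100,"dx":0,"dy":0,"dz":0,"turn":0},{"fingers":100,"dx":0,"dy":0,"dz":0,"turn":0}]'; python3 - <<'E'
from h import *
d=grab('wrist','w1.png');np.save('pics/wP.npy',d['P']);print(d['M'].round(3).tolist(),d['K'][0].tolist(),d['s']['tool_pos'])
d=grab('top','t2.png');np.save('pics/topP2.npy',d['P'])
P=d['P'];q=P[165:200,165:240].reshape(-1,3);q=q[(q[:,2]>40)&(q[:,2]<60)]
print('lip x',np.percentile(q[:,0],[1,50]))
E
```

```text
t: 7.35
tool_pos: [613.2, -113.2, 222.7]
orientation: [[0.006, -1.0, -0.0], [-1.0, -0.006, 0.0], [-0.0, 0.0, -1.0]]
wrist_force: [-1.2, -0.2, -0.3]
finger_gap: 91.0
[[0.007, -0.966, -0.257, 685.751], [-1.0, -0.007, -0.001, -113.605], [-0.001, 0.257, -0.966, 386.454], [0.0, 0.0, 0.0, 1.0]] [289.1115972499215, 0.0, 319.52176403867793] [ 613.23820791 -113.20384042  222.67978828]
lip x [561.71729466 570.37372284]
```

View pics/w1.png

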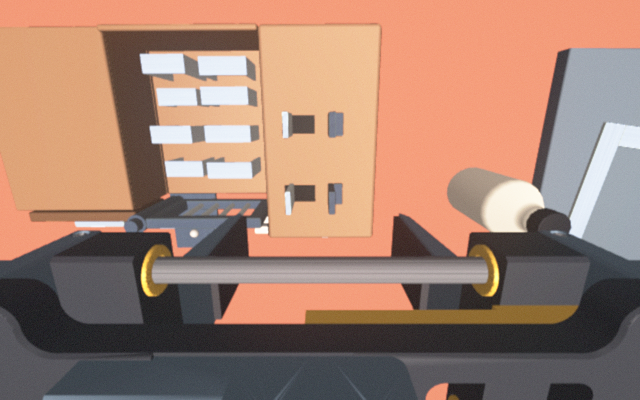

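View pics/t2.png

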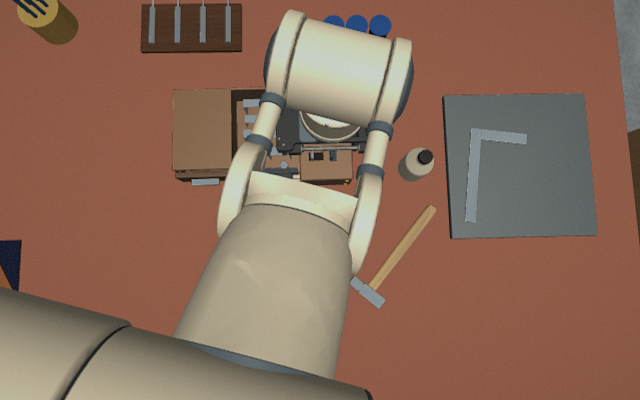

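Wrist view: front tab at (291,198), front rest at (334,198), rear tab at (288,124), rear rest at (335,124). Top view: the drawer lip is now close under the bay front at (205,181), so the drawer is home.

```bash
python3 - <<'E'
from h import *
P=np.load('pics/wP.npy')
for n,(u0,u1,v0,v1) in dict(ft=(278,302,175,218),fr=(322,348,175,218),rt=(276,298,105,142),rr=(322,348,105,142)).items():
    q=P[v0:v1,u0:u1].reshape(-1,3);q=q[(q[:,2]>100)&(q[:,2]<140)];t=q[q[:,2]>124]
    print(n,len(q),'side y med',np.percentile(q[:,1],[2,50,98]).round(1),'x',np.percentile(q[:,0],[2,50,98]).round(1),'z',q[:,2].max().round(1),'top',len(t),t.mean(0).round(1))
q=P[30:235,262:378].reshape(-1,3);q=q[(q[:,2]>86)&(q[:,2]<94)];print(cv2.minAreaRect(q[:,:2].astype(np.float32)))
E
```

```text
ft 222 side y med [-87.  -85.7 -82.3] x [602.8 615.  624. ] z 132.4 top 145 [613.9 -84.7 130.3]
fr 200 side y med [-127.3 -124.5 -121.9] x [602.8 616.5 624.4] z 132.8 top 150 [ 614.3 -124.9  130.6]
rt 233 side y med [-86.2 -84.9 -81.3] x [672.6 683.5 693.3] z 132.8 top 169 [683.4 -84.  130.5]
rr 205 side y med [-126.8 -123.9 -121. ] x [672.9 683.6 693.6] z 132.4 top 182 [ 683.3 -124.1  130.9]
((666.6598510742188, -111.60501098632812), (121.8418960571289, 202.17327880859375), 89.92462158203125)
```

```bash
python3 -m handwheel '[{"fingers":100,"dx":0,"dy":0,"dz":30,"turn":0},{"fingers":100,"dx":0,"dy":0,"dz":40,"turn":0},{"fingers":100,"dx":0,"dy":0,"dz":30,"turn":0},{"fingers":100,"dx":0,"dy":0,"dz":17,"turn":0},{"fingers":100,"dx":0,"dy":0,"dz":0,"turn":0},{"fingers":60,"dx":0,"dy":0,"dz":0,"turn":0},{"fingers":60,"dx":0,"dy":0,"dz":0,"turn":0},{"fingers":60,"dx":0,"dy":0,"dz":0,"turn":0}]'
```

```text
t: 8.25
tool_pos: [613.9, -113.4, 107.3]
orientation: [[0.006, -1.0, 0.002], [-1.0, -0.006, -0.001], [0.001, -0.002, -1.0]]
wrist_force: [-0.2, 0.2, 0.2]
finger_gap: 70.2
```

```bash
python3 -m handwheel '[{"fingers":45,"dx":0,"dy":0,"dz":0,"turn":0},{"fingers":40,"dx":0,"dy":0,"dz":0,"turn":0},{"fingers":36,"dx":0,"dy":0,"dz":0,"turn":0},{"fingers":25,"dx":0,"dy":0,"dz":0,"turn":0},{"fingers":20,"dx":0,"dy":0,"dz":0,"turn":0},{"fingers":20,"dx":0,"dy":0,"dz":0,"turn":0},{"fingers":20,"dx":0,"dy":0,"dz":0,"turn":0},{"fingers":20,"dx":0,"dy":0,"dz":0,"turn":0}]'
```

```text
t: 9.05
tool_pos: [613.7, -111.5, 106.6]
orientation: [[0.006, -1.0, 0.001], [-1.0, -0.006, 0.002], [-0.002, -0.001, -1.0]]
wrist_force: [1.9, 15.8, 5.1]
finger_gap: 31.5
```

```bash
python3 -m handwheel '[{"fingers":100,"dx":0,"dy":0,"dz":0,"turn":0},{"fingers":100,"dx":0,"dy":0,"dz":0,"turn":0},{"fingers":100,"dx":0,"dy":0,"dz":0,"turn":0},{"fingers":100,"dx":0,"dy":0,"dz":0,"turn":0},{"fingers":100,"dx":-1,"dy":-20,"dz":0,"turn":0},{"fingers":100,"dx":-1,"dy":-25,"dz":0,"turn":0},{"fingers":100,"dx":0,"dy":-25,"dz":0,"turn":0},{"fingers":100,"dx":0,"dy":0,"dz":0,"turn":0}]'
```

```text
t: 9.85
tool_pos: [685.9, -111.1, 105.9]
orientation: [[0.006, -1.0, 0.002], [-1.0, -0.006, -0.0], [0.0, -0.002, -1.0]]
wrist_force: [-0.6, 0.1, 0.5]
finger_gap: 90.4
```

```bash
python3 -m handwheel '[{"fingers":60,"dx":0,"dy":0,"dz":0,"turn":0},{"fingers":55,"dx":0,"dy":0,"dz":0,"turn":0},{"fingers":45,"dx":0,"dy":0,"dz":0,"turn":0},{"fingers":40,"dx":0,"dy":0,"dz":0,"turn":0},{"fingers":30,"dx":0,"dy":0,"dz":0,"turn":0},{"fingers":20,"dx":0,"dy":0,"dz":0,"turn":0},{"fingers":20,"dx":0,"dy":0,"dz":0,"turn":0},{"fingers":20,"dx":0,"dy":0,"dz":0,"turn":0}]'
```

```text
t: 10.65
tool_pos: [683.0, -110.7, 106.0]
orientation: [[0.006, -1.0, -0.0], [-1.0, -0.006, 0.0], [-0.0, 0.0, -1.0]]
wrist_force: [-2.0, 10.9, 3.6]
finger_gap: 31.3
```

```bash
python3 -m handwheel '[{"fingers":20,"dx":0,"dy":0,"dz":0,"turn":0},{"fingers":20,"dx":0,"dy":0,"dz":0,"turn":0},{"fingers":20,"dx":0,"dy":0,"dz":0,"turn":0},{"fingers":20,"dx":0,"dy":0,"dz":0,"turn":0},{"fingers":20,"dx":0,"dy":0,"dz":0,"turn":0},{"fingers":20,"dx":0,"dy":0,"dz":0,"turn":0},{"fingers":20,"dx":0,"dy":0,"dz":0,"turn":0},{"fingers":20,"dx":0,"dy":0,"dz":0,"turn":0}]'
```

```text
t: 11.45
tool_pos: [683.0, -110.7, 106.0]
orientation: [[0.006, -1.0, -0.001], [-1.0, -0.006, 0.0], [-0.0, 0.001, -1.0]]
wrist_force: [-4.6, 3.0, 4.6]
finger_gap: 31.7
```

```bash
python3 -m handwheel '[{"fingers":100,"dx":0,"dy":0,"dz":0,"turn":0},{"fingers":100,"dx":0,"dy":0,"dz":0,"turn":0},{"fingers":100,"dx":0,"dy":0,"dz":0,"turn":0},{"fingers":100,"dx":0,"dy":0,"dz":0,"turn":0},{"fingers":100,"dx":0,"dy":0,"dz":-30,"turn":0},{"fingers":100,"dx":0,"dy":0,"dz":-45,"turn":0},{"fingers":100,"dx":0,"dy":0,"dz":-40,"turn":0},{"fingers":100,"dx":0,"dy":20,"dz":0,"turn":0}]'
```

```text
t: 12.25
tool_pos: [667.3, -111.8, 226.8]
orientation: [[0.006, -1.0, 0.01], [-1.0, -0.006, -0.003], [0.003, -0.01, -1.0]]
wrist_force: [-0.1, -0.3, 0.2]
finger_gap: 90.3
```

```bash
python3 -m handwheel '[{"fingers":100,"dx":-20,"dy":35,"dz":0,"turn":0},{"fingers":100,"dx":-25,"dy":35,"dz":0,"turn":0},{"fingers":100,"dx":-20,"dy":35,"dz":0,"turn":0},{"fingers":100,"dx":-18,"dy":38,"dz":0,"turn":0},{"fingers":100,"dx":0,"dy":0,"dz":0,"turn":0},{"fingers":100,"dx":0,"dy":0,"dz":0,"turn":0},{"fingers":100,"dx":0,"dy":0,"dz":0,"turn":0},{"fingers":100,"dx":0,"dy":0,"dz":0,"turn":0}]'; python3 - <<'E'
from h import *
d=grab('wrist','w2.png');P=d['P'];print(d['s']['tool_pos'])
e=np.linalg.inv(d['M'])@np.array([583,-27.5,165,1]);print('exp px',d['K'][:2,:2]@(e[:2]/e[2])+d['K'][:2,2])
np.save('pics/wP2.npy',P)
x=(abs(P[...,0]-583)<22)&(abs(P[...,1]+27.5)<22)&(P[...,2]>112)&(P[...,2]<175)
q=P[x];print(len(q),q.mean(0),q.min(0),q.max(0));t=q[q[:,2]>160];print('top',len(t),t.mean(0))
x=(P[...,2]>100)&(P[...,2]<140)&(P[...,1]<-70)&(P[...,1]>-140)&(P[...,0]>595);v,u=np.where(x);q=P[x]
for a in(614,683):
  for lo,hi in((-112,-70),(-140,-112)):
    m=q[(abs(q[:,0]-a)<14)&(q[:,1]>lo)&(q[:,1]<hi)&(q[:,2]>125)];print(a,len(m),m.mean(0) if len(m) else '')
E
```

```text
t: 13.05
tool_pos: [520.8, -29.4, 220.9]
orientation: [[0.005, -1.0, 0.001], [-1.0, -0.005, -0.0], [0.0, -0.001, -1.0]]
wrist_force: [-0.0, 0.3, -0.0]
finger_gap: 91.1
[520.84494767 -29.37184502 220.87517761]
exp px [316.54662023 135.92955789]
357 [582.55481059 -27.27148634 165.36171464] [574.79949265 -34.58582951 116.73905938] [590.13978003 -19.54804054 167.65452155]
top 351 [582.43303225 -27.25459843 165.81141143]
614 202 [612.99364277 -97.71838641 130.34627815]
614 255 [ 613.42811253 -123.95731935  130.16146549]
683 158 [677.89836394 -97.0585128  130.01764839]
683 198 [ 678.05014372 -123.283004    129.84206866]
```

View pics/w2.png

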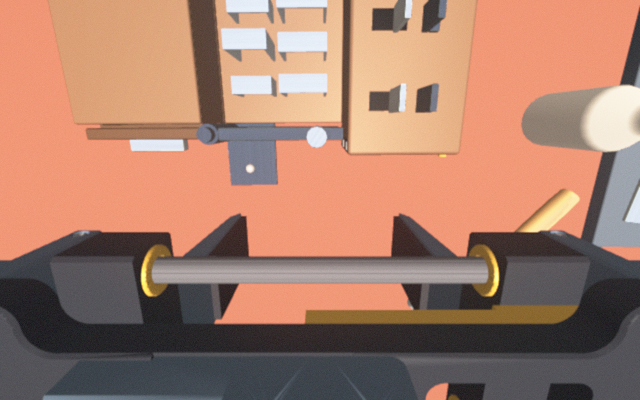

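Wrist view: the post top is at (317,137), giving world (582.4, −27.3, 166). The tabs have closed to about 26.3 mm centre distance (40 mm before, 26.5 expected), so both catches are squeezed. Now turn and grip the post.

```bash
python3 -m handwheel '[{"fingers":100,"dx":0,"dy":0,"dz":0,"turn":-0.143},{"fingers":100,"dx":0,"dy":0,"dz":0,"turn":-0.143},{"fingers":80,"dx":0,"dy":0,"dz":0,"turn":-0.143},{"fingers":80,"dx":0,"dy":0,"dz":0,"turn":-0.143},{"fingers":60,"dx":0,"dy":0,"dz":0,"turn":-0.143},{"fingers":60,"dx":0,"dy":0,"dz":0,"turn":-0.143},{"fingers":60,"dx":0,"dy":0,"dz":0,"turn":-0.143},{"fingers":60,"dx":0,"dy":0,"dz":0,"turn":-0.143}]'
```

```text
t: 13.9
tool_pos: [520.4, -29.2, 220.7]
orientation: [[0.915, -0.404, -0.0], [-0.404, -0.915, -0.0], [-0.0, 0.0, -1.0]]
wrist_force: [-0.2, -0.6, 0.4]
finger_gap: 54.8
```

```bash
python3 -m handwheel '[{"fingers":60,"dx":0,"dy":0,"dz":0,"turn":-0.143},{"fingers":60,"dx":0,"dy":0,"dz":0,"turn":-0.143},{"fingers":60,"dx":0,"dy":0,"dz":0,"turn":-0.143},{"fingers":60,"dx":30,"dy":-2,"dz":0,"turn":0},{"fingers":60,"dx":31,"dy":0,"dz":0,"turn":0},{"fingers":60,"dx":0,"dy":0,"dz":0,"turn":0},{"fingers":60,"dx":0,"dy":0,"dz":0,"turn":0},{"fingers":60,"dx":0,"dy":0,"dz":0,"turn":0}]'; python3 -c "
from station import bot;print(bot.sense()['joint_positions'].round(1))"
```

```text
t: 14.7
tool_pos: [580.3, -26.5, 220.6]
orientation: [[1.0, 0.008, -0.001], [0.008, -1.0, 0.0], [-0.001, -0.0, -1.0]]
wrist_force: [0.4, 0.0, -0.6]
finger_gap: 54.6
[-8.5 24.8 83.6 -0.  71.7 -9. ]
```

```bash
python3 -m handwheel '[{"fingers":60,"dx":2,"dy":0.5,"dz":20,"turn":0},{"fingers":60,"dx":0,"dy":0,"dz":35,"turn":0},{"fingers":60,"dx":0,"dy":0,"dz":34,"turn":0},{"fingers":60,"dx":0,"dy":0,"dz":0,"turn":0},{"fingers":0,"dx":0,"dy":0,"dz":0,"turn":0},{"fingers":0,"dx":0,"dy":0,"dz":0,"turn":0},{"fingers":0,"dx":0,"dy":0,"dz":0,"turn":0},{"fingers":0,"dx":0,"dy":0,"dz":0,"turn":0}]'
```

```text
t: 15.5
tool_pos: [583.4, -26.9, 133.1]
orientation: [[1.0, 0.008, 0.002], [0.008, -1.0, -0.0], [0.002, 0.0, -1.0]]
wrist_force: [0.3, 0.3, -0.0]
finger_gap: 25.4
```

```bash
python3 -m handwheel '[{"fingers":0,"dx":0,"dy":0,"dz":0,"turn":0},{"fingers":0,"dx":0,"dy":0,"dz":0,"turn":0},{"fingers":0,"dx":0,"dy":0,"dz":0,"turn":0},{"fingers":0,"dx":0,"dy":0,"dz":0,"turn":0},{"fingers":0,"dx":0,"dy":0,"dz":0,"turn":0},{"fingers":0,"dx":0,"dy":0,"dz":0,"turn":0},{"fingers":0,"dx":0,"dy":0,"dz":0,"turn":0},{"fingers":0,"dx":0,"dy":0,"dz":0,"turn":0}]'
```

```text
t: 16.3
tool_pos: [582.3, -26.9, 132.5]
orientation: [[1.0, 0.008, -0.001], [0.008, -1.0, -0.0], [-0.001, 0.0, -1.0]]
wrist_force: [-6.1, -0.7, 8.7]
finger_gap: 15.8
```

Post held (gap 15.8 mm). Swing in arc steps.

```bash
python3 -m handwheel '[{"fingers":0,"dx":-5.2,"dy":-0.1,"dz":0,"turn":0.05},{"fingers":0,"dx":-5.2,"dy":-0.1,"dz":0,"turn":0.05},{"fingers":0,"dx":-5.2,"dy":-0.1,"dz":0,"turn":0.05},{"fingers":0,"dx":-5.2,"dy":-0.1,"dz":0,"turn":0.05},{"fingers":0,"dx":-5.2,"dy":-0.1,"dz":0,"turn":0.05},{"fingers":0,"dx":-5.2,"dy":-0.1,"dz":0,"turn":0.05},{"fingers":0,"dx":-5.2,"dy":-0.1,"dz":0,"turn":0.05},{"fingers":0,"dx":-5.2,"dy":-0.1,"dz":0,"turn":0.05}]'
```

```text
t: 17.1
tool_pos: [542.5, -19.5, 132.5]
orientation: [[0.923, -0.384, 0.001], [-0.384, -0.923, -0.001], [0.001, 0.0, -1.0]]
wrist_force: [0.2, -3.0, 5.0]
finger_gap: 15.6
```

```bash
python3 -m handwheel '[{"fingers":0,"dx":-7.8,"dy":-0.4,"dz":0,"turn":0.075},{"fingers":0,"dx":-7.8,"dy":-0.3,"dz":0,"turn":0.075},{"fingers":0,"dx":-7.8,"dy":-0.3,"dz":0,"turn":0.075},{"fingers":0,"dx":-7.8,"dy":-0.3,"dz":0,"turn":0.075},{"fingers":0,"dx":-7.8,"dy":-0.3,"dz":0,"turn":0.075},{"fingers":0,"dx":-7.8,"dy":-0.3,"dz":0,"turn":0.075},{"fingers":0,"dx":-7.8,"dy":-0.3,"dz":0,"turn":0.075},{"fingers":0,"dx":-7.8,"dy":-0.3,"dz":0,"turn":0.075}]'; python3 - <<'E'
from h import *
s=bot.sense();p=s['tool_pos']-[582.4,78,0];print(np.hypot(*p[:2]),np.arctan2(-p[0],-p[1]),-np.arctan2(s['orientation'][1,0],s['orientation'][0,0])+.008)
E
```

```text
t: 17.9
tool_pos: [494.0, 19.6, 132.5]
orientation: [[0.545, -0.839, -0.001], [-0.839, -0.545, -0.001], [0.001, 0.002, -1.0]]
wrist_force: [-7.9, -9.3, 12.4]
finger_gap: 15.5
105.97112149517889 0.9870928365427114 1.0027935590068848
```

```bash
python3 -m handwheel '[{"fingers":0,"dx":-7.9,"dy":-0.4,"dz":0,"turn":0.075},{"fingers":0,"dx":-7.9,"dy":-0.4,"dz":0,"turn":0.075},{"fingers":0,"dx":-7.9,"dy":-0.4,"dz":0,"turn":0.075},{"fingers":0,"dx":-7.9,"dy":-0.3,"dz":0,"turn":0.075},{"fingers":0,"dx":-7.9,"dy":-0.3,"dz":0,"turn":0.075},{"fingers":0,"dx":-7.9,"dy":-0.3,"dz":0,"turn":0.075},{"fingers":0,"dx":-7.9,"dy":-0.3,"dz":0,"turn":0.075},{"fingers":0,"dx":-7.9,"dy":-0.3,"dz":0,"turn":0.075}]'; python3 - <<'E'
from h import *
s=bot.sense();p=s['tool_pos']-[582.4,78,0];print(np.hypot(*p[:2]),np.arctan2(-p[0],-p[1]),-np.arctan2(s['orientation'][1,0],s['orientation'][0,0])+.008)
E
```

```text
t: 18.7
tool_pos: [476.0, 80.1, 132.4]
orientation: [[-0.024, -1.0, -0.003], [-1.0, 0.024, -0.001], [0.001, 0.003, -1.0]]
wrist_force: [-13.6, -6.2, 19.9]
finger_gap: 15.3
106.41475039310443 1.5905284502125525 1.6029894340711899
```

```bash
python3 -m handwheel '[{"fingers":0,"dx":-6.3,"dy":0.6,"dz":0,"turn":0.06},{"fingers":0,"dx":-6.3,"dy":0.4,"dz":0,"turn":0.06},{"fingers":0,"dx":-6.3,"dy":0,"dz":0,"turn":0.06},{"fingers":0,"dx":-6.3,"dy":-0.2,"dz":0,"turn":0.06},{"fingers":0,"dx":-5.3,"dy":-0.2,"dz":0,"turn":0.05},{"fingers":0,"dx":-3,"dy":-0.1,"dz":0,"turn":0.03},{"fingers":0,"dx":0,"dy":0,"dz":0,"turn":0},{"fingers":0,"dx":0,"dy":0,"dz":0,"turn":0}]'; python3 - <<'E'
from h import *
s=bot.sense();p=s['tool_pos']-[582.4,78,0];print(np.hypot(*p[:2]),np.arctan2(-p[0],-p[1]),-np.arctan2(s['orientation'][1,0],s['orientation'][0,0])+.008)
E
```

```text
t: 19.5
tool_pos: [481.8, 113.0, 132.4]
orientation: [[-0.335, -0.942, -0.001], [-0.942, 0.335, -0.0], [0.001, 0.001, -1.0]]
wrist_force: [-7.1, -3.1, 13.0]
finger_gap: 15.7
106.5001047179535 1.9057740250226092 1.9198881469595064
```

```bash
python3 -m handwheel '[{"fingers":0,"dx":-1.5,"dy":0.3,"dz":0,"turn":0.015},{"fingers":0,"dx":-1.5,"dy":0.3,"dz":0,"turn":0.015},{"fingers":0,"dx":-1.5,"dy":0,"dz":0,"turn":0},{"fingers":0,"dx":-1.5,"dy":0,"dz":0,"turn":0},{"fingers":0,"dx":-1,"dy":0,"dz":0,"turn":0},{"fingers":0,"dx":0,"dy":0,"dz":0,"turn":0},{"fingers":0,"dx":0,"dy":0,"dz":0,"turn":0},{"fingers":0,"dx":0,"dy":0,"dz":0,"turn":0}]'; python3 - <<'E'
from h import *
s=bot.sense();p=s['tool_pos']-[582.4,78,0];print(np.hypot(*p[:2]),np.arctan2(-p[0],-p[1]),s['wrist_force']@-s['orientation'][:,0])
E
```

```text
t: 20.3
tool_pos: [482.9, 116.8, 132.2]
orientation: [[-0.362, -0.932, -0.003], [-0.932, 0.362, -0.005], [0.006, 0.001, -1.0]]
wrist_force: [-9.5, -35.6, 17.8]
finger_gap: 15.6
106.78278990405585 1.9421780286672994 -36.70449187470624
```

Hard stop reached (about 37 N tangential). I'll ease off slightly while keeping it against the stop, then check.

```bash
python3 -m handwheel '[{"fingers":0,"dx":1.3,"dy":0.3,"dz":0,"turn":0},{"fingers":0,"dx":0,"dy":0,"dz":0,"turn":0},{"fingers":0,"dx":0,"dy":0,"dz":0,"turn":0},{"fingers":0,"dx":0,"dy":0,"dz":0,"turn":0},{"fingers":0,"dx":0,"dy":0,"dz":0,"turn":0},{"fingers":0,"dx":0,"dy":0,"dz":0,"turn":0},{"fingers":0,"dx":0,"dy":0,"dz":0,"turn":0},{"fingers":0,"dx":0,"dy":0,"dz":0,"turn":0}]'; python3 - <<'E'
from h import *
d=grab('scene','f1.png');t=grab('top','f2.png')
s=bot.sense();p=s['tool_pos']-[582.4,78,0];print(np.hypot(*p[:2]),np.arctan2(-p[0],-p[1]),s['wrist_force']@-s['orientation'][:,0])
a=cv2.imread('pics/f1.png')[150:350,250:530];b=cv2.imread('pics/f2.png')[70:270,150:430]
cv2.imwrite('pics/f.png',cv2.resize(np.vstack([a,b]),None,fx=1.45,fy=1.45))
E
```

```text
t: 21.1
tool_pos: [482.9, 116.6, 132.3]
orientation: [[-0.362, -0.932, -0.002], [-0.932, 0.362, -0.004], [0.004, 0.0, -1.0]]
wrist_force: [-6.2, -24.9, 12.7]
finger_gap: 15.5
106.75522765849895 1.9408624967736285 -26.405168986316735
```

View pics/f.png

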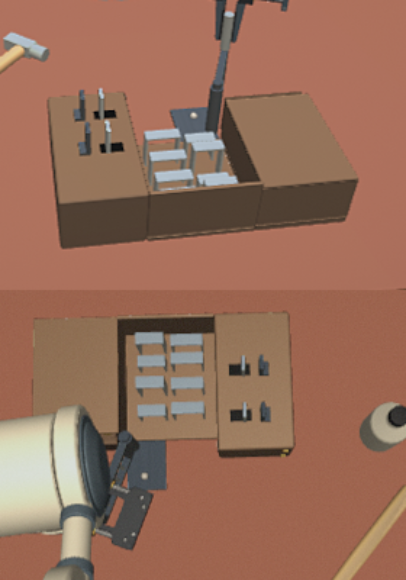

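The pictures show the gate swung wide with the post between the fingers at about (228,30). Both tabs are squeezed against their rests, the drawer front is flush, and the bottle and mallet are where they were. I'm handing in.

```bash
python3 -c "
from station import bot;print(bot.hand_in());s=bot.sense();print(s['t'],s['tool_pos'],s['wrist_force'],s['finger_gap'])"
```

```text
the job is handed in; nothing more can be done
None
the job is handed in; nothing more can be done
```

The job is handed in at about 21 s, with the gripper still holding the gate wide open.

- **Drawer:** I pushed it home until it hit a hard stop at 22 N. The pull lip was then measured at world x ≈ 562 mm, as expected for fully home.
- **Catches:** I squeezed the front one first, then the rear. The gripper read 31.5 mm and 31.7 mm, against 32 mm for fully squeezed. The tab and rest centres measured about 26 mm apart in the wrist view afterwards, against 26.5 mm expected.
- **Gate:** I gripped the post (gap about 15.5 mm) and swung it past the click to the hard stop, at about 1.94 rad by my hinge estimate. The stop pushed back with 37 N, so I eased off to about 26 N and held it there.

**Disagreements:** 1.94 rad is 0.01 short of the stated 1.95, and the post's arc radius came out as 106.8 mm instead of 105. Both are within my 1–2 mm error on the hinge position. The wrist force also showed a vertical part of about 13 N while holding, which I did not explain; it had also appeared when pushing the drawer.

**Bystanders:** In the last pictures the bottle and mallet had not moved. The square was outside those crops and I did not check it again.

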